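# Feed tube stock through the cut-off saw's guide to the length stop and clamp it

### The job

Load the little cut-off saw for the next cut: lay the long square brass tube on the saw's infeed bed and feed it endwise, straight, through the guide until its front end rests against the green length stop, without shoving the stop out of its setting. Then swing the red hold-down lever over until its rubber foot sits firmly on the tube, and let go. Leave the short offcut and everything else on the bench where it is.

Things in the scene. Friction and masses are not known exactly. Their poses are not given: they have to be found in the camera images.
- bar: the long square brass tube: 200 mm long, 20 x 20 mm across, about 130 g, both ends alike; it starts lying on the white bench in front of the saw. Origin at its centre, x along its length
- offcut: a short offcut of the same square tube, 110 mm long, 20 x 20 mm; not wanted. Origin at its centre, x along its length
- saw: blue bench cut-off saw, fixed. Origin on the bench under the line of feed; tube is fed towards its -y, its rear (motor, blade, column) is at +x. The blade (plane y = -51 mm) is raised and off, its lowest edge 120 mm above the bench; blade guard and motor stand 225 mm high at y below -35 mm, a black handle reaches 255 mm at x -10, y -80 mm. Past the guide its table is 1 mm lower than the bed
- bed_end (a point): middle of the open end of the flat aluminium infeed bed: on its surface, on the line of feed (saw x 0, y 280 mm, 45 mm above the bench; axes as the saw's). The bed runs from here to the guide (saw y 280 to 45 mm), x from -46 to 34 mm. A steel fence runs along it from y = 65 to 280 mm: its face is at saw x = +11.5 mm, 8 mm above the bed, 8 mm thick
- guide_mouth (a point): middle of the entrance to the guide's straight bore (saw x 0, y 45 mm, z 55 mm; axes as the saw's). Guide: dark steel box section, 23 x 23 mm inside, walls 4 mm, floor level with the bed, running from saw y = 45 to -5 mm; its top is 27 mm above the bed, open at y 10 to 30 mm for the hold-down foot. A flare widens the mouth by about 9 mm at both sides and the top, from y = 45 to 67 mm
- stop_face (a point): middle of the face of the green length stop that the tube's end comes up against, on the line of feed, 55 mm above the bench; axes as the saw's (the tube arrives towards -y). The plate is 24 mm high, its top 71 mm above the bench. It slides on a rod, held only by a thumbscrew: a push of 14 N or more shoves it out of place. It starts set anywhere from saw y -85 to -110 mm
- lever_pivot (a point): hinge of the hold-down lever, 85 mm above the bench, at saw x = 45, y = 20 mm, between two grey cheeks (saw x 25 to 65 mm, y 2 to 38 mm, up to 107 mm above the bench); its axis lies along the saw's y
- lever_grip (a point): point on the lever's red round grip (22 mm thick, from 54 to 139 mm from the pivot), 110 mm from the pivot. Axes turn with the lever, z from the pivot along the grip
- hold_down (a joint): angle of the hold-down lever: 0 = grip upright, negative = leaning back to the saw's +x, positive = swung over the guide towards the saw's -x; about 1.55 = grip level with the rubber foot (45 mm from the pivot) on the tube. It is stiff (about 3 N at the grip) and stays where it is left; starts at -0.25 to 0.15
- dish: blue glass bowl, 130 mm across, 30 mm high, left of the saw; origin at its underside
- tile: blue fused-glass tile 100 x 100 x 8 mm; origin at its underside
- frit: amber glass jar 70 mm across, 100 mm high, behind the infeed bed; origin at its underside
- pot: terracotta pot 90 mm across with two black side handles, 85 mm high, right of the robot's work area; origin at its underside
- pliers: pliers with one orange and one green handle, 155 mm long; origin near the joint
- hammer: claw hammer 260 mm long, lying right of the saw; origin at its underside
Things that resemble listed ones, but are neither listed nor needed, are in the scene too. Leave any blue or turquoise look-alike of the bar alone.

How it is judged:
By the outcome, as a careful person would: the job done as asked, in the order asked, and still so for the second after the job is handed in, with the robot touching nothing.
It also fails if it takes over 64 s, if anything falls off the work surface, if the arm or the gripper's body presses on something with over 40 N, if the wrist force passes 120 N, or if a joint passes its speed limit or range.

### The arm

A 6-joint arm with a two-finger parallel gripper is mounted at the origin on the work surface. World frame = base frame: x ahead of the robot, y to its left, z up, the work surface at z = 0. Lengths are in mm, angles in rad, forces in N, time in s.
With the tool pointing down it reaches from about 275 to 725 mm from the base axis. Payload 15.9 kg.
Tool frame: the origin (TCP) lies between the finger pads; the fingertips stand robot.tcp_to_tips ahead of it and the grasp point (between the pads) lies 8 mm behind it (robot.tcp_to_tips is the distance from the TCP to the fingertips, in mm); z points along the fingers, y is the line along which they close (so a half turn about z gives the same grasp; the last joint's range is limited). The gripper opens to 85 mm and grips with 20 to 120 N. Pads are 22 mm wide; open, the fingers measure 114 mm over their backs; the gripper's body (76 mm by 85 mm) begins 54 mm behind the grasp point. The pads swing forward as they close: fully open they stand 13 mm farther back than shut.
Start: joints at [1.29, 0.213, -0.034, 1.323, 0, 1.571], TCP at [138.556, 480.404, 242.306] pointing down, gripper open.
Joint ranges: [-2.98, 2.98], [-0.74, 1.72], [-1.14, 1.35], [-2.1, 2.04], [-1.57, 1.44], [-3.14, 3.14]. Speed limits (rad/s): [1.89, 1.89, 2.39, 2.57, 3.14, 3.14].

### API

Orientations are given as a unit quaternion [x, y, z, w].
In Python, from cell import robot gives the robot as it stands. Calls block until the motion is done:
- robot.goto(position, orientation): joint-space move of the TCP to a pose.
- robot.line_to(position, feed=150, orientation=None): straight line of the TCP; orientation=None keeps the orientation; feed is the mean speed in mm/s.
- robot.set_joints(angles): joint-space move.
- robot.move_gripper(opening): opening from 0.0 (shut) to 1.0 (fully open); the grip force is fixed at half the most; returns when the fingers have stopped.
- robot.hold(seconds).
- robot.ik(position, orientation): joint angles nearest the present ones, or None.
- robot.camera(name): name is "side" or "top" or "wrist"; returns a dict with "image" (384x512x3 uint8, red, green, blue), "range_z" (384x512 float32, mm along the optical axis (not along the pixel's ray), 0 where there is no reading), "vertical_fov" (degrees; the focal length in pixels is half the picture's height over the tangent of half this angle, whatever the lens; pixels are square), "cx", "cy" (the principal point, pixels), "R" (3x3) and "t" (3): a world point X has camera coordinates R X + t; the wrist camera has in their place "mount" (4x4, takes a point from camera to tool coordinates, whose origin is the TCP and whose axes are the flange's). Camera axes: x right, y down, z forward; pixel columns grow to the right and rows downward; lengths in mm; the calibration is good to about 2 mm. A picture is of the moment at which its call begins: read the wrist's pose just before it.
A pose or a line that the arm cannot do raises robot.PlanningError and nothing moves.
- robot.finish_job(): hands the job in; it is judged then, once.
Trained networks look in the newest picture that a camera, given by its name, has taken for a name from the list of things; names that differ only in an ending like _2 or _b are one class to them, and where a whole thing is asked for, a point or a joint stands for the part that bears it (a point fixed in the world has none). Each returns a list of dicts, best first, with "p" (0 to 1); they miss things now and then, are a little off and sometimes report something else, mostly with a low value. They report only what shows in the picture. A call takes as long as a camera call. They do not tell look-alikes from the thing itself.
- robot.recognise(camera, target): "at" ([x, y, z] in mm, in world coordinates, good to about 4 mm: the middle of the surface that is visible of it).
- robot.silhouettes(camera, target): "pixels" (384x512 bool, what is visible of it).
- robot.landmark_of(camera, target): "at" ([x, y, z] in mm, in world coordinates, good to about 4 mm: a listed point, or the origin of a listed thing).
Readings, each from a call of its own:
- robot.get_clock(): time.
- robot.get_qpos(): joint angles.
- robot.get_dq(): joint speeds.
- robot.get_joint_torque(): joint torques, N m.
- robot.get_eef_pos(): TCP position.
- robot.get_tcp_rot(): TCP orientation.
- robot.get_contact_force(): force on the tool from outside, world axes, zero at the start.
- robot.get_torque(): the same for the moment, N m.
- robot.get_opening(): opening from 0.0 (shut) to 1.0 (fully open).
- robot.get_grasp_force(): force on a finger pad.
Only numpy, scipy, OpenCV 4.12 (cv2) and the standard library are available. Lean on these libraries where they do the work, as an engineer would, in place of code of your own. Each camera call takes 0.05 s, during which the arm holds its last target. There are 200 camera calls.

## Working session

There is one attempt and no reset: what is moved stays moved. The work goes in short steps, each a Python script; the robot and the scene stay as the last script left them, time stands still between calls to the robot, and variables do not carry over. Pictures are saved under pics/ and viewed, at most 10 in all, crops included, and the job is handed in when it is done.

```bash
mkdir -p pics; ls
cat > h.py <<'E'
import numpy as np, cv2
from cell import robot
from scipy.spatial.transform import Rotation as Rn
def snap(c,name=None):
    d=robot.camera(c)
    if name: cv2.imwrite(f'pics/{name}.png',d['image'][:,:,::-1])
    return d
def cloud(d):
    h,w=d['range_z'].shape; f=h/2/np.tan(np.radians(d['vertical_fov'])/2)
    v,u=np.mgrid[:h,:w]; z=d['range_z']
    P=np.stack([(u-d['cx'])/f*z,(v-d['cy'])/f*z,z],-1)
    return (P-d['t'])@d['R']   # R^T (P-t)
E
python3 - <<'E'
from h import *
a=snap('top','top0')
print(robot.tcp_to_tips, robot.get_tcp_rot())
r=lambda x:np.round(x,2).tolist()
for n in ['bar','offcut','saw','bed_end','guide_mouth','stop_face','lever_pivot','lever_grip']:
    print(n,[(r(q['at']),round(q['p'],2)) for q in robot.landmark_of('top',n)][:4])
b=snap('side','side0')
for n in ['bar','saw','bed_end','guide_mouth','stop_face','lever_pivot','lever_grip']:
    print('side',n,[(r(q['at']),round(q['p'],2)) for q in robot.landmark_of('side',n)][:4])
cv2.imwrite('pics/both.png',cv2.resize(np.vstack([a['image'],b['image']])[:,:,::-1],(512,768))[:, :])
np.savez('top0.npz',c=cloud(a),i=a['image']);np.savez('side0.npz',c=cloud(b),i=b['image'])
E
```

```text
pics
11.0 [ 1.39924930e-01  9.90161956e-01 -5.52529343e-04 -9.59072528e-05]
bar [([231.2, 259.1, 13.9], 0.97), ([425.3, -161.7, 10.7], 0.75)]
offcut [([425.2, 167.8, 7.3], 0.51)]
saw [([568.2, -15.0, 2.3], 0.86)]
bed_end [([567.8, 261.3, 46.3], 0.69)]
guide_mouth [([571.0, 33.4, 59.1], 0.59)]
stop_face [([567.4, -106.0, 52.1], 0.46)]
lever_pivot [([612.5, 8.4, 87.7], 0.56)]
lever_grip [([618.5, 7.3, 198.0], 0.72), ([407.5, -357.6, -5.8], 0.66)]
side bar [([425.1, -158.1, 10.6], 0.82), ([231.8, 261.6, 13.8], 0.61), ([413.3, -357.0, -2.8], 0.56), ([572.6, -102.5, 52.5], 0.15)]
side saw [([565.3, -19.7, 2.5], 0.71)]
side bed_end [([565.3, 267.6, 46.0], 0.86)]
side guide_mouth [([567.4, 30.4, 57.9], 0.77), ([661.4, -400.8, 3.9], 0.65)]
side stop_face [([570.7, -105.7, 55.2], 0.61)]
side lever_pivot [([607.1, 7.4, 82.3], 0.81)]
side lever_grip [([623.2, 9.5, 197.7], 0.59)]
```

View pics/top0.png

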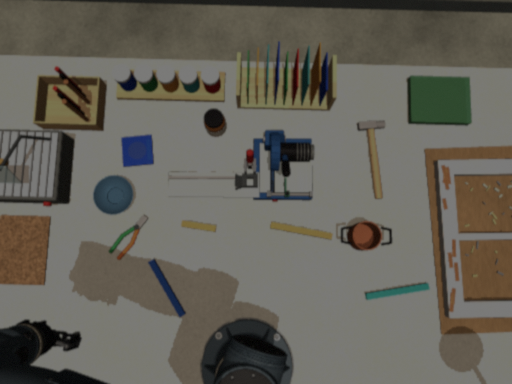

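View pics/side0.png

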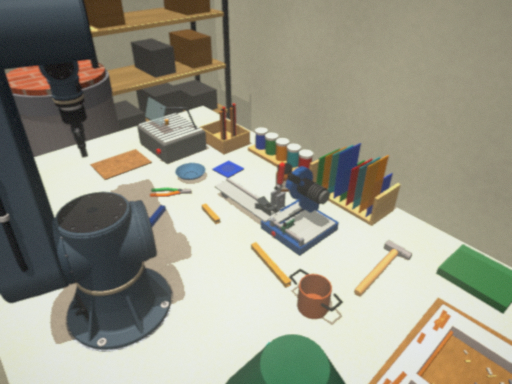

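The picture shows the brass bar at about (300,230), the offcut at (198,225), the blue look-alike at (167,288) and the turquoise one at (397,291). The saw is at (285,165), with its bed running left to (170,177). Next I'll look closer with the wrist camera.

```bash
cat >> h.py <<'E'
def Q(phi):  # tool down, closing line at angle phi from world x
    y=np.array([np.cos(phi),np.sin(phi),0]); z=np.array([0,0,-1.]); x=np.cross(y,z)
    return Rn.from_matrix(np.stack([x,y,z],1)).as_quat()
def best_q(p,phi):
    c=[]
    q0=np.array(robot.get_qpos())
    for k in (0,np.pi):
        s=robot.ik(list(p),list(Q(phi+k)))
        if s is not None: c.append((np.abs(np.array(s)-q0).max(),k))
    return list(Q(phi+min(c)[1]))
def wcloud(name=None):
    p=np.array(robot.get_eef_pos()); T=Rn.from_quat(robot.get_tcp_rot()).as_matrix()
    d=snap('wrist',name); h,w=d['range_z'].shape; f=h/2/np.tan(np.radians(d['vertical_fov'])/2)
    v,u=np.mgrid[:h,:w]; z=d['range_z']
    P=np.stack([(u-d['cx'])/f*z,(v-d['cy'])/f*z,z],-1)
    M=np.array(d['mount']); P=P@M[:3,:3].T+M[:3,3]
    return P@T.T+p,d
E
python3 - <<'E'
from h import *
r=lambda x:np.round(x,2).tolist()
p=[530,60,400]
q=best_q(p,0); print(q); robot.goto(p,q); print(robot.get_clock(), r(robot.get_eef_pos()))
C,d=wcloud('w_saw'); print(r(np.array(d['mount'])))
for n in ['saw','bed_end','guide_mouth','stop_face','lever_pivot','lever_grip']:
    print(n,[(r(x['at']),round(x['p'],2)) for x in robot.landmark_of('wrist',n)][:2])
np.savez('ws.npz',C=C,i=d['image'])
p=[400,-120,300]
q=best_q(p,0.2); robot.goto(p,q); print(robot.get_clock())
C,d=wcloud('w_bar')
print([(r(x['at']),round(x['p'],2)) for x in robot.landmark_of('wrist','bar')])
for s in robot.silhouettes('wrist','bar'):
    m=s['pixels']&(d['range_z']>0); P=C[m]; P=P[(P[:,2]>14)&(P[:,2]<26)]
    if len(P)<50: continue
    print(s['p'],len(P),'z',r(np.median(P[:,2])),cv2.minAreaRect(P[:,:2].astype(np.float32)))
np.savez('wb.npz',C=C,i=d['image'])
cv2.imwrite('pics/w2.png',np.hstack([cv2.resize(cv2.imread(f'pics/{n}.png'),(400,300)) for n in ('w_saw','w_bar')]))
E
```

```text
[np.float64(0.7071067811865475), np.float64(0.7071067811865475), np.float64(0.0), np.float64(0.0)]
2.9833 [529.87, 60.78, 399.85]
[[0.0, -0.96, -0.29, 73.99], [1.0, 0.0, -0.0, 0.67], [0.0, -0.29, 0.96, -131.84], [0.0, 0.0, 0.0, 1.0]]
saw [([568.3, -14.1, 2.7], 0.85)]
bed_end []
guide_mouth [([568.4, 28.4, 55.7], 0.57)]
stop_face [([565.1, -104.8, 53.1], 0.65)]
lever_pivot [([615.3, 10.4, 83.1], 0.62), ([569.7, 27.4, 53.0], 0.3)]
lever_grip [([626.3, 5.9, 194.0], 0.64)]
4.2917
[([425.2, -160.9, 10.3], 0.92), ([411.2, -357.6, -2.7], 0.16)]
0.73 2249 z 20.13 ((422.8981018066406, -163.07257080078125), (198.82864379882812, 20.349384307861328), 80.7429428100586)
```

View pics/w2.png

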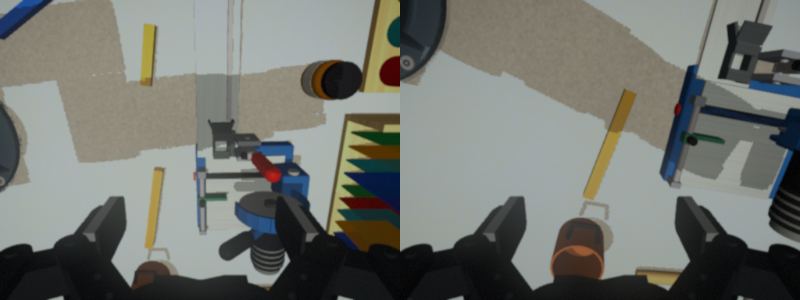

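The wrist views agree with the network on the bar: about (424,-162), 80.7° from x. The pot handle is near its -y end. Now I'll fit the saw geometry from the cloud.

Run:
```python
import numpy as np
z=np.load('ws.npz');C=z['C'];I=z['i'].astype(int)
def s(m,n):
    P=C[m];print(n,len(P),np.round(np.percentile(P,[1,50,99],axis=0),1).tolist() if len(P) else '');return P
X,Y,Z=C[...,0],C[...,1],C[...,2]
reg=(X>500)&(X<640)
# bed + fence slices by y
for y in range(70,240,20):
    m=reg&(abs(Y-y)<8)
    b=m&(abs(Z-45)<3.5); f=m&(Z>50)&(Z<57)
    if b.sum()>5: print(y,'bed x',np.round(np.percentile(X[b],[1,99]),1),'z',np.round(np.median(Z[b]),1),'fence', f.sum(), np.round(np.percentile(X[f],[3,50,97]),1) if f.sum()>3 else '', np.round(np.median(Z[f]),1) if f.sum()>3 else '')
# guide top z~72
s((abs(X-568)<18)&(Y>-35)&(Y<60)&(abs(Z-72)<3),'guidetop')
g=(I[...,1]>I[...,0]*1.4)&(I[...,1]>I[...,2]*1.15)&(I[...,1]>40)
s(g&(abs(X-568)<30)&(Y<-80)&(Y>-140)&(Z>40)&(Z<80),'stop')
s(g&(abs(X-568)<30)&(Y<-80)&(Y>-140)&(Z>68)&(Z<75),'stoptop')
r=(I[...,0]>I[...,1]*2.5)&(I[...,0]>80)&(X>590)&(X<700)&(Z>120)&(Y>-30)&(Y<50)
P=s(r,'grip')
for a in range(120,240,15):
    Q=P[abs(P[:,2]-a)<7.5]
    if len(Q)>5: print(a,np.round(np.percentile(Q,[5,50,95],axis=0)[:,:2],1).tolist())
c=(Z>95)&(Z<112)&(X>585)&(X<640)&(Y>-20)&(Y<40)
s(c,'cheeks')
```

```text
70 bed x [523.2 601.5] z 45.1 fence 59 [580.  583.3 587.3] 53.2
90 bed x [521.8 600.8] z 45.1 fence 66 [579.3 583.1 586.8] 53.1
110 bed x [521.9 599.8] z 45.0 fence 70 [578.8 582.5 586.2] 52.9
130 bed x [521.9 600.4] z 45.0 fence 71 [578.1 582.2 585.5] 52.8
150 bed x [520.6 599.5] z 45.1 fence 77 [577.6 581.6 585.3] 52.9
170 bed x [520.7 598.5] z 45.1 fence 72 [578.1 581.7 585.3] 52.9
190 bed x [520.7 599.1] z 45.1 fence 77 [577.5 581.3 584.6] 53.1
210 bed x [519.5 598.1] z 45.1 fence 78 [576.7 580.2 583.8] 53.1
230 bed x [519.6 597.6] z 45.1 fence 90 [576.1 580.  584.1] 52.9
guidetop 545 [[550.8, -19.3, 69.2], [568.4, 17.6, 72.3], [584.3, 37.5, 74.6]]
stop 68 [[538.9, -108.2, 68.3], [563.1, -105.0, 71.2], [581.0, -102.4, 72.7]]
stoptop 68 [[538.9, -108.2, 68.3], [563.1, -105.0, 71.2], [581.0, -102.4, 72.7]]
grip 481 [[610.8, -1.9, 157.6], [620.9, 8.6, 218.1], [635.0, 16.4, 223.9]]
165 [[610.7, 5.7], [612.0, 9.4], [613.4, 12.3]]
180 [[612.2, 4.6], [613.1, 8.5], [614.5, 11.9]]
195 [[613.5, 3.8], [614.5, 8.5], [616.6, 12.6]]
210 [[615.3, 3.3], [617.4, 10.6], [630.0, 16.4]]
225 [[618.9, -0.4], [625.6, 7.8], [633.4, 14.6]]
cheeks 361 [[594.0, -11.7, 95.3], [610.0, 18.6, 106.6], [633.0, 24.2, 109.3]]
```

```bash
cat >> h.py <<'E'
O=np.array([569.3,-14.0]); YAW=0.0205
def S(x,y,z=None):
    c,s=np.cos(YAW),np.sin(YAW); p=[O[0]+c*x-s*y,O[1]+s*x+c*y]
    return p if z is None else p+[z]
def F(n=3):
    return np.mean([robot.get_contact_force() for _ in range(n)],0)
E
python3 - <<'E'
from h import *
r=lambda x:np.round(x,2).tolist()
a=np.radians(80.74); u=np.array([np.cos(a),np.sin(a)]); c=np.array([423.5,-162.5])+15*u
q=best_q([*c,100],a-np.pi/2); print(q)
robot.goto([*c,80],q); robot.line_to([*c,20],150)
print('F0',r(F()),r(robot.get_eef_pos()))
robot.move_gripper(0.0); print(robot.get_opening(),robot.get_grasp_force(),r(F()))
robot.line_to([*c,120],150); robot.hold(.2); print('lift',r(F()),robot.get_opening())
robot.goto([430,175,150],best_q([430,175,150],YAW))
q=best_q(S(-6,195,150),YAW)
robot.goto(S(-6,195,130),q); robot.line_to(S(-6,195,72),150); robot.hold(.2)
print(robot.get_clock(),r(F()),r(robot.get_eef_pos()),S(-6,195),robot.get_opening())
C,d=wcloud('hold')
np.savez('wh.npz',C=C,i=d['image'])
snap('side','hold_s')
cv2.imwrite('pics/hold2.png',np.hstack([cv2.resize(cv2.imread('pics/hold.png'),(400,300)),cv2.resize(cv2.imread('pics/hold_s.png')[120:270,170:370],(400,300))]))
X,Y,Z=[C[...,i] for i in range(3)]
for y in range(60,260,20):
    m=(abs(Y-y)<8)&(X>500)&(X<640); f=m&(abs(Z-53)<2)&(X>574); b=m&(Z>63)&(Z<82)
    print(y,f.sum(),np.round(np.percentile(X[f],[3,97]),1) if f.sum()>5 else '',b.sum(),np.round(np.percentile(X[b],[3,97]),1) if b.sum()>5 else '',np.median(Z[b]) if b.sum()>5 else '')
E
```

```text
[np.float64(0.7618775579178453), np.float64(0.6477210717130796), np.float64(0.0), np.float64(0.0)]
F0 [-0.1, -0.35, 0.65] [426.7, -147.88, 21.1]
0.21529310634043994 58.97503137588501 [-1.91, 1.43, 9.15]
lift [0.55, -0.09, -1.88] 0.21414905537871323
10.0917 [-0.4, -0.01, -1.06] [559.93, 181.06, 73.26] [np.float64(559.3040406915273), np.float64(180.83603567488063)] 0.21465999533084246
60 0  0  
80 0  0  
100 0  0  
120 1  0  
140 0  1094 [551.8 570.6] 72.89357184008915
160 0  1194 [551.7 570.2] 72.95360178655247
180 216 [577.8 585.3] 1655 [539.6 580.4] 73.09345135096967
200 500 [577.2 584.8] 1599 [550.7 569.8] 73.00261144655344
220 566 [576.8 584.4] 1772 [550.2 569.1] 73.04292831601146
240 641 [576.4 584.1] 2023 [549.8 568.7] 73.07913771755612
```

View pics/hold2.png

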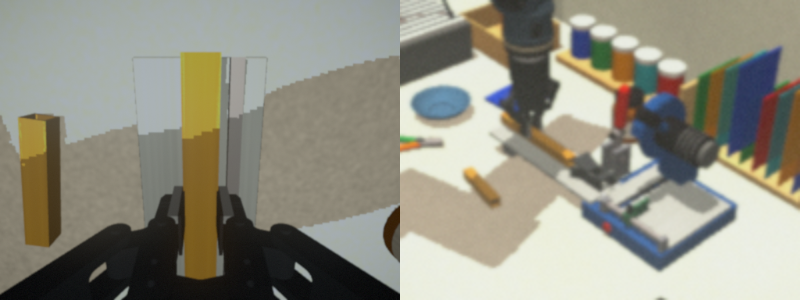

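The bar is held parallel to the fence, with its top at z=73 and 5.5 mm to the -x side of the feed line. I'll lower it, line it up, then insert while monitoring force.

Run:
```python
from h import *
r=lambda x:np.round(x,2).tolist()
robot.line_to(S(-6,195,66),80); robot.hold(.1); print('low',r(F()),r(robot.get_eef_pos()))
robot.line_to(S(-0.5,195,66),40); robot.hold(.1); print('x0',r(F()),r(np.array(robot.get_eef_pos())-S(-0.5,195,66)))
f0=F()
y=195
while y>90:
    y=max(y-7,90); robot.line_to(S(-0.5,y,66),60); f=F()-f0; print(y,r(f))
    if np.linalg.norm(f)>10: print('STOP');break
robot.hold(.1);print(robot.get_clock(),r(F()),r(np.array(robot.get_eef_pos())-S(-0.5,y,66)),robot.get_opening())
```

```text
low [-0.11, 0.12, -0.18] [559.1, 180.76, 65.75]
x0 [-0.67, -0.2, -0.56] [-0.03, -0.02, -0.11]
188 [0.72, 0.21, -0.54]
181 [0.96, 0.51, -0.17]
174 [0.38, 0.29, -0.83]
167 [1.43, 0.6, -0.16]
160 [1.04, 0.71, -0.8]
153 [0.44, 0.89, -0.5]
146 [0.83, 1.45, -0.38]
139 [0.61, 0.69, -0.56]
132 [1.01, 0.0, -1.02]
125 [0.42, 0.31, -1.09]
118 [0.49, 0.4, -1.28]
111 [1.0, 0.65, -0.65]
104 [1.33, 0.05, -1.58]
97 [0.98, 0.95, -0.73]
90 [0.97, 0.35, -0.4]
15.0333 [-1.07, -0.61, -1.23] [0.0, -0.0, -0.0] 0.21229308410983203
```

Run:
```python
from h import *
r=lambda x:np.round(x,2).tolist()
robot.move_gripper(0.5); robot.hold(.1); print('rel',r(F()))
robot.line_to(S(-0.5,90,110),150)
robot.line_to(S(-0.5,205,110),200); robot.move_gripper(0.0)
robot.line_to(S(-0.5,205,66),120); robot.hold(.2); f0=F(5); print('f0',r(f0),robot.get_clock())
y=205;hit=0
while y>105:
    st=7 if y>140 else 0.7
    y-=st; robot.line_to(S(-0.5,y,66),60 if st>1 else 15)
    f=(F(4)-f0)[1]; print(round(y,1),round(f,2),end='; ')
    if y<140 and f>4.5: print('HIT');break
    if f>9: print('BIG');break
print(robot.get_clock(),r(robot.get_eef_pos()))
robot.line_to(S(-0.5,y+25,66),60); robot.line_to(S(-0.5,y+25,130),150)
robot.goto(S(-0.5,y+10,330),best_q(S(-0.5,y+10,330),YAW)); robot.hold(.1)
C,d=wcloud('fed');np.savez('wf.npz',C=C,i=d['image']);print(robot.get_clock())
for n in ['stop_face','bar']: print(n,[(r(x['at']),round(x['p'],2)) for x in robot.landmark_of('wrist',n)][:2])
cv2.imwrite('pics/fed2.png',cv2.resize(cv2.imread('pics/fed.png'),(800,600)))
```

```text
rel [0.67, 0.08, 0.26]
f0 [1.09, 0.39, -0.33] 17.8583
198 -0.33; 191 -0.67; 184 -0.23; 177 -0.33; 170 -0.51; 163 0.12; 156 -0.23; 149 -0.53; 142 0.21; 135 -0.2; 134.3 -0.41; 133.6 -0.01; 132.9 -0.83; 132.2 -0.75; 131.5 0.23; 130.8 -0.43; 130.1 -0.15; 129.4 -0.67; 128.7 0.16; 128.0 0.72; 127.3 -0.48; 126.6 -0.1; 125.9 -0.48; 125.2 -0.32; 124.5 0.53; 123.8 -0.43; 123.1 -0.42; 122.4 1.34; 121.7 5.52; HIT
25.275 [566.31, 108.27, 66.04]
27.3833
stop_face []
bar []
```

View pics/fed2.png

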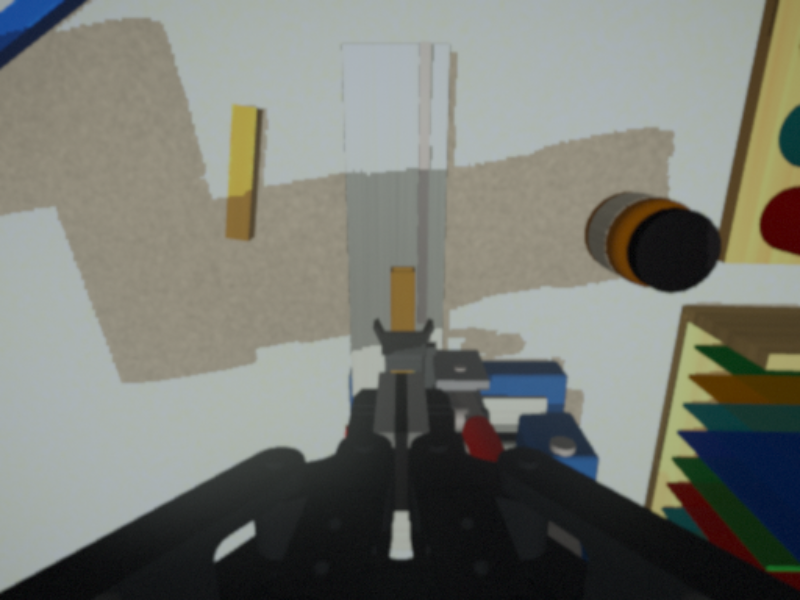

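The bar is in the guide and the force jumped where the stop was expected. Now the lever.

Run:
```python
from h import *
r=lambda x:np.round(x,2).tolist()
w=12
def T(th,rad=105,n=11):   # saw x, tcp z
    x=45-rad*np.sin(th)+n*np.cos(th)+w; z=85+rad*np.cos(th)+n*np.sin(th)
    return S(x,27,z+11)
t0=T(-0.3); up=[t0[0],t0[1],300]
robot.goto(up,best_q(up,YAW)); robot.line_to(t0,200); robot.hold(.1); f0=F(5); print(r(f0),robot.get_clock())
for th in np.arange(-0.22,1.5,0.08):
    robot.line_to(T(th),110); f=F()-f0; print(round(th,2),r(f))
    if np.linalg.norm(f)>22: print('big');break
else:
    p=np.array(T(1.5)); 
    for k in range(25):
        p[2]-=0.7; robot.line_to(list(p),20); f=F()-f0; print(r(p[2]),round(f[2],1),end='; ')
        if f[2]>18: print('PRESSED');break
print(robot.get_clock(),r(robot.get_eef_pos()))
snap('side','lev')
cv2.imwrite('pics/lev2.png',cv2.resize(cv2.imread('pics/lev.png')[140:290,180:380],(800,600)))
```

```text
[0.1, 0.59, 0.04] 28.9083
-0.22 [0.21, -0.22, -0.4]
-0.14 [-0.92, -1.59, -0.14]
-0.06 [-0.12, -0.57, -0.54]
0.02 [0.14, -0.48, -0.22]
0.1 [-0.03, -1.43, 0.31]
0.18 [0.04, -0.63, 0.38]
0.26 [0.89, -1.16, 0.21]
0.34 [0.22, -0.51, 0.35]
0.42 [-0.02, -0.55, 0.08]
0.5 [0.43, 0.54, 0.23]
0.58 [-0.29, 0.48, -0.49]
0.66 [0.42, -0.51, 0.47]
0.74 [-0.72, 0.2, 0.15]
0.82 [0.85, -0.85, -0.34]
0.9 [-0.32, -0.8, -1.1]
0.98 [0.1, -0.5, -0.67]
1.06 [0.25, -0.16, -0.63]
1.14 [-1.24, -0.95, 0.0]
1.22 [-0.05, -0.26, 0.39]
1.3 [-0.84, -0.61, -0.08]
1.38 [-0.08, -0.76, -0.38]
1.46 [-0.27, -0.95, -0.27]
113.7 -1.2; 113.0 0.8; 112.3 1.6; 111.6 1.1; 110.9 1.7; 110.2 1.0; 109.5 1.0; 108.8 3.8; 108.1 10.6; 107.4 15.6; 106.7 24.3; PRESSED
37.3 [521.9, 12.07, 107.87]
```

View pics/lev2.png

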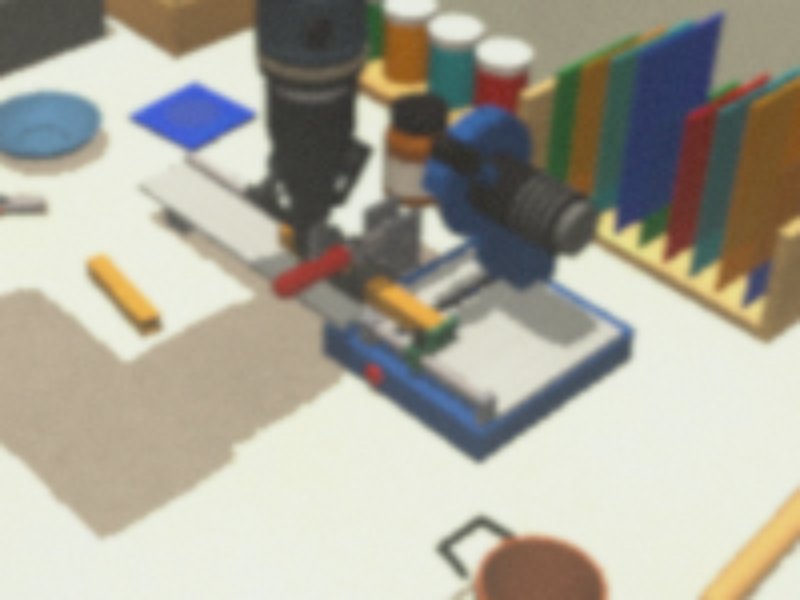

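Run:
```python
from h import *
r=lambda x:np.round(x,2).tolist()
p=robot.get_eef_pos(); robot.line_to([p[0],p[1],200],150); print('free',r(F()))
p=[520,40,330]; robot.goto(p,best_q(p,YAW)); robot.move_gripper(1.0); robot.hold(.2)
C,d=wcloud('fin'); print(robot.get_clock())
for n in ['stop_face','lever_grip','lever_pivot','bar']: print(n,[(r(x['at']),round(x['p'],2)) for x in robot.landmark_of('wrist',n)][:2])
I=d['image'].astype(int);X,Y,Z=[C[...,i] for i in range(3)]
br=(I[...,0]>I[...,2]*1.8)&(I[...,1]>I[...,0]*.5)&(abs(X-569)<25)&(Y<-20)&(abs(Z-65)<5)
g=(I[...,1]>I[...,0]*1.4)&(I[...,1]>I[...,2]*1.15)&(abs(X-568)<30)&(Y<-80)&(Y>-140)&(Z>67)&(Z<75)
for n,m in (('bar',br),('stop',g)):
    if m.sum(): print(n,m.sum(),r(np.percentile(C[m],[2,50,98],axis=0)))
v,u=np.where(g|br); print(u.min(),u.max(),v.min(),v.max()) if len(u) else 0
im=cv2.imread('pics/fin.png')
u0,v0=(int(u.mean()),int(v.mean())) if len(u) else (256,200)
u0=np.clip(u0,80,432);v0=np.clip(v0,60,324)
cv2.imwrite('pics/fin2.png',cv2.resize(im[v0-60:v0+60,u0-80:u0+80],(800,600),interpolation=cv2.INTER_CUBIC))
```

```text
free [-0.81, -0.2, 0.05]
39.75
stop_face [([567.3, -104.0, 52.7], 0.75)]
lever_grip [([505.1, 1.1, 85.7], 0.66), ([568.0, 28.3, 57.0], 0.2)]
lever_pivot [([614.1, 10.3, 87.4], 0.78)]
bar [([568.0, -0.9, 58.1], 0.74)]
bar 851 [[560.22, -102.29, 63.33], [569.83, -61.65, 65.04], [579.36, -24.31, 66.59]]
stop 99 [[539.95, -108.33, 69.7], [560.31, -106.19, 71.04], [580.38, -103.88, 72.51]]
268 300 206 267
```

View pics/fin2.png

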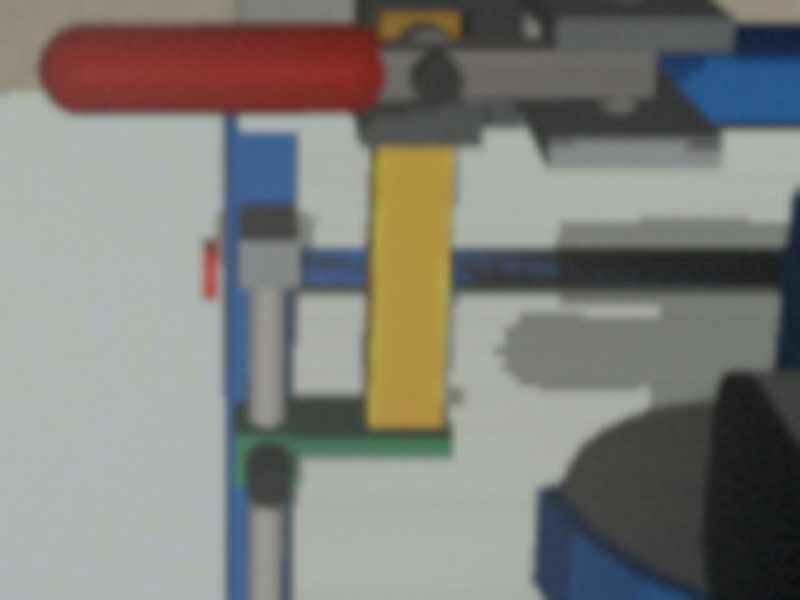

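The tube end is against the green stop, the stop hasn't moved (y about -103), and the lever is level with its foot on the tube. Handing in.

```bash
python3 -c "
from h import *
print(robot.finish_job())"
```

```text
the job is handed in; nothing more can be done
None
```

The brass tube is fed through the guide against the green stop, the hold-down is pressed onto it (about 24 N at the grip), and the job was handed in at about 40 s; camera checks showed the stop unmoved to within about 1 mm.

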